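Nest the drained tare cups

ROBOT

A 6-joint arm with a two-finger parallel gripper is mounted at the origin on the work surface. World frame = base frame: x ahead of the robot, y to its left, z up, the work surface at z = 0. Lengths are in m, angles in rad, forces in N, time in s.
With the tool pointing down it reaches from about 0.325 to 0.85 m from the base axis. Payload 15.5 kg.
Tool frame: the origin (TCP) lies at the centre of the arm's flange, where the gripper is bolted on; the fingertips stand 191 mm ahead of it and the grasp point (between the pads) lies manip.pinch_z ahead of it (manip.pinch_z is the distance from the TCP to the grasp point, in m); z points along the fingers, y is the line along which they close (so a half turn about z gives the same grasp; the last joint's range is limited). The gripper opens to 91 mm and grips with 3 to 60 N. Pads are 32 mm wide; open, the fingers measure 118 mm over their backs; the gripper's body (76 mm by 178 mm) begins 60 mm behind the grasp point.
Start: joints at [-1.427, 0.494, 1.345, -0, 1.302, -0.096], TCP at [0.148, -0.607, 0.405] pointing down, gripper open.
Joint ranges: [-2.91, 2.91], [-0.82, 2.16], [0.22, 2.67], [-1.22, 4.37], [0.12, 2.79], [-3.08, 3.08]. Speed limits (rad/s): [1.89, 1.89, 2.57, 3.01, 3.01, 3.01].

INTERFACE

Orientations are given as a rotation vector (axis times angle).
In Python, from rig import manip gives the robot as it stands. The module is installed in compiled form; this text tells all that it offers.
- The arm moves only by the shell command python3 -m pendant 'ROWS'. ROWS is text: rows parted by semicolons, each of 7 numbers parted by spaces: the shift along the tool's x, y, z scaled (see below), then the turn, a rotation vector about the tool's x, y, z scaled (see below), then the finger opening in mm, from 0 to 91.2. A call has 1 to 8 rows; each row is the pose to reach, as a shift and turn from the pose commanded when the call began, along the tool's axes at that moment; what a row does not reach only later rows make up. The controller multiplies each number of a shift by 0.8 m and each number of a turn by pi/2 rad. A row lasts 1/8 s, in which the tool goes at most 62.5 mm and 10.7 degrees, less where a joint would pass 70% of its speed; a pose out of reach is approached as far as the arm can. A call with a number of a shift or a turn outside -1 to 1 is refused whole. A call with a gripper value outside its range is refused whole. The fingers move at their own pace and stop on an object; the grip force is fixed at half the most. Time passes only in rows, so rows that repeat a pose let the fingers close. It gives the time, the measured TCP pose, the force, the opening and the grip force at its end, in the units of the state.
- manip.read_state(): the state, without advancing time (a new reading comes with each control period).
- manip.capture(name): name is "scene" or "top"; returns a dict with "pixels" (480x640x3 uint8, blue, green, red), "z_map" (480x640 float32, m along the optical axis (not along the pixel's ray), 0 where there is no reading), "fx", "fy", "cx", "cy" (pixels), "T" (4x4, takes a point from camera to world coordinates). Camera axes: x right, y down, z forward; pixel columns grow to the right and rows downward; lengths in m; the calibration is good to about 2 mm. A picture is of the moment at which its call begins.
- manip.hand_in(): hands the job in; it is judged then, once.
The state is a dict: "clock": time; "joints": joint angles; "joint_velocities": joint speeds; "tau": joint torques, N m; "ee_pos": TCP position; "tool_rot": TCP orientation; "ft_force": force on the tool from outside, world axes, zero at the start; "wrist_torque": the same for the moment, N m; "width": finger opening in m; "finger_force": force on a finger pad.
Only numpy, scipy, OpenCV 4.12 (cv2) and the standard library are available. Lean on these libraries where they do the work, as an engineer would, in place of code of your own. Each camera call takes 0.05 s, during which the arm holds its last target. There are 200 camera calls.

TASK

The two stepped steel cups on the sloping draining rack are dry: put them away one at a time, nesting them mouth down over the matching steel cup that stands on the tray, so that the three make one straight stack with every cup fully home. Set each cup down gently rather than letting it drop, keep the stack standing on the tray, and leave the glass beaker and everything else where it is.

Things in the scene. Friction and masses are not known exactly. Their poses are not given: they have to be found in the camera images.
- cup_standing: Steel cup standing mouth down on the tray. Origin: centre of the mouth plane; z runs to the closed end, 96 mm off. Outside, from the mouth: straight collar 70 mm wide, 33 mm long; flat step in to 60 mm; then a taper to 44 mm at the closed end. Walls 2 mm, 0.08 to 0.17 kg. A like cup slipped over it is home when its rim rests on this step, 33 mm above this origin, with 2 mm of side play.
- cup_b: One of the two cups to put away: shape, size and axes as cup_standing, and the same step nests the next cup. Loose, mouth down on the rack's slope against its front lip, its z axis square to the slope (28 degrees from vertical, leaning to the rack's front). Which of the three places it takes varies; nothing else is within 40 mm of the upper, tapered half.
- cup_c: The other cup to put away: like cup_b in every way, mouth down on the rack's slope at another of the three places.
- rack: Fixed steel draining rack: slotted shelf 360 mm wide (its y), 126 mm deep, rising 28 degrees from front (-x) to back. Origin on the bench, 62 mm under the middle of three places for upturned vessels, which lie along y at -112, 0 and 112 mm. Lips 13 mm high at front and sides, 19 mm at the back; top edge 121 mm above the bench.
- tray: Fixed shallow steel tray 180 mm (its x) by 250 mm (its y), rim 14 mm high, walls and floor 3 mm. Origin: centre of its underside, on the bench. The steel cup stands on one half (about 65 mm from the centre along y), the glass dish on the other.
- beaker: Upturned clear glass beaker, 70 mm in diameter and 84 mm high, straight sides without a step, on the rack beside or between the cups. Origin: centre of its mouth, z to its closed end. Not to be moved.
- dish: Round glass dish with a filter paper in it, 85 mm in diameter, 16 mm high, on the tray. Origin: centre of its underside. Not to be moved.
- tin_b: Plain tinplate can, 74 by 110 mm, on the bench behind the middle of the work area. Origin: centre of its underside. Not to be moved.
- tin_c: Plain tinplate can, 74 by 110 mm, on the left side of the bench. Origin: centre of its underside. Not to be moved.
- wash_bottle: White squeeze wash bottle, 70 mm in diameter, 215 mm high to the top of its bent spout, right side of the bench. Origin: centre of its underside. Not to be moved.
- jar: Closed jar, 68 mm in diameter, 105 mm high, right side of the bench. Origin: centre of its underside. Not to be moved.
- spoon: Steel spoon lying on the bench in front of the balance at the back right, 200 mm long. Origin: under its middle. Not to be moved.
Things that resemble listed ones, but are neither listed nor needed, are in the scene too. What is shaped like the cup_b but blue or green is not meant.

How it is judged:
By the outcome, as a careful person would: the job done as asked, in the order asked, and still so for the second after the job is handed in, with the robot touching nothing.
It also fails if it takes over 64 s, if anything falls off the work surface, if the arm or the gripper's body presses on something with over 40 N, if the wrist force passes 120 N, or if a joint passes its speed limit or range.

## Working session

There is one attempt and no reset: what is moved stays moved. The work goes in short steps, Python scripts to look and compute and a shell command to move; the robot and the scene stay as the last step left them, time stands still between calls to the robot, and variables do not carry over. Pictures are saved under pics/ and viewed, at most 10 in all, crops included, and the job is handed in when it is done.

```bash
mkdir -p pics; cat > h.py <<'E'
import numpy as np,cv2
from rig import manip
from scipy.spatial.transform import Rotation as R
def cap(n):
    c=manip.capture(n); cv2.imwrite(f'pics/{n}_{manip.read_state()["clock"]:.2f}.png',c['pixels']); return c
def pts(c):
    v,u=np.mgrid[:480,:640]; z=c['z_map']
    P=np.stack([(u-c['cx'])/c['fx']*z,(v-c['cy'])/c['fy']*z,z],-1)
    return P@c['T'][:3,:3].T+c['T'][:3,3]
E
python3 - <<'E'
from h import *
for n in('scene','top'):
    c=cap(n); np.savez(f'{n}0.npz',**c); print(n,c['T'].round(3),c['fx'],c['cx'])
s=manip.read_state();print(s,manip.pinch_z,R.from_rotvec(s['tool_rot']).as_matrix().round(3))
E
ls pics
```

```text
scene [[ 0.642  0.489 -0.591  1.196]
 [ 0.767 -0.427  0.479 -0.518]
 [-0.019 -0.761 -0.649  0.786]
 [ 0.     0.     0.     1.   ]] 455.6372082692389 319.7578649956142
top [[-0.023 -0.989  0.143  0.312]
 [-1.     0.022 -0.007 -0.017]
 [ 0.003 -0.143 -0.99   1.773]
 [ 0.     0.     0.     1.   ]] 552.0587487225675 326.8075282136064
{'clock': 0.1, 'joints': array([-1.42749473e+00,  4.94095989e-01,  1.34605167e+00,  1.86518580e-05,
        1.30248942e+00, -9.55087006e-02]), 'joint_velocities': array([ 6.62896683e-04, -1.46078166e-05, -1.77489975e-03, -3.02254886e-05,
        3.47200538e-03, -7.99954793e-04]), 'tau': array([ 2.22512877e-03, -8.80236554e+01, -3.82545197e+01,  7.06788059e-02,
        4.82649927e-02, -4.70088685e-05]), 'ee_pos': array([ 0.14782382, -0.60713323,  0.40421929]), 'tool_rot': array([-3.11818729e+00, -3.74099438e-01,  1.09586077e-05]), 'ft_force': array([-0.047761  ,  0.01201017,  0.04828697]), 'wrist_torque': array([-0.00832562, -0.03621599, -0.00427428]), 'finger_force': 0.0, 'width': 0.09076265426030909} 0.172 [[ 0.972  0.237 -0.   ]
 [ 0.237 -0.972  0.001]
 [ 0.    -0.001 -1.   ]]
scene_0.05.png
top_0.10.png
```

View pics/scene_0.05.png

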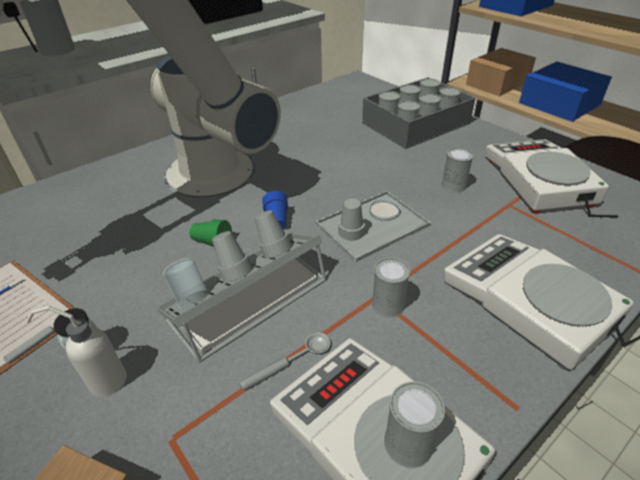

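View pics/top_0.10.png

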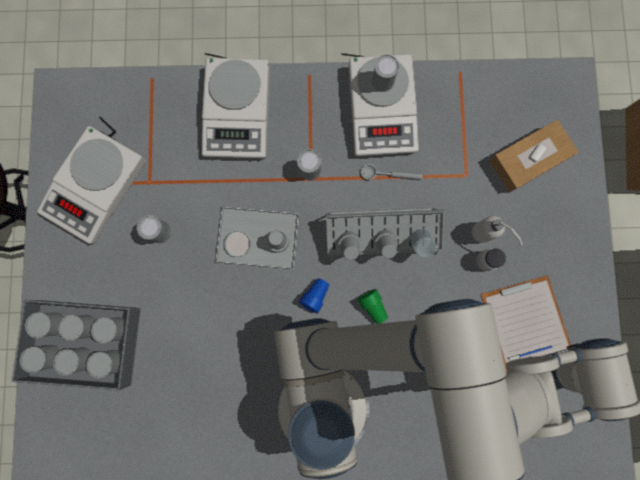

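Scene view: the standing cup is at about (351,215), and the rack holds two grey stepped cups at (232,255) and (270,232), plus the clear beaker at (185,280). Top view: standing cup (277,240), rack cups (348,243) and (386,242), beaker (424,242).

What could be mistaken for the cups (scene pixels): the blue cup (275,205) and green cup (208,231), wrong colour; the glass beaker (185,280), clear and without a step; the tins (390,285), (458,168), (415,425); the crate cylinders (420,100). My choice is the two grey stepped cups on the rack, and I'll check it in a crop.

```bash
python3 - <<'E'
from h import *
c=dict(np.load('scene0.npz')); t=dict(np.load('top0.npz'))
a=cv2.resize(c['pixels'][170:370,150:450],None,fx=2.6,fy=2.6,interpolation=cv2.INTER_CUBIC)
cv2.imwrite('pics/crop1.png',a)
b=cv2.resize(t['pixels'][195:275,205:455],None,fx=3.2,fy=3.2,interpolation=cv2.INTER_CUBIC); cv2.imwrite('pics/crop2.png',b)
Pt=pts(t);Ps=pts(c)
for n,P,l in(('top',Pt,[(277,237),(348,240),(386,239),(424,240),(237,243),(310,163),(255,260),(367,240),(367,225)]),('scene',Ps,[(351,203),(228,240),(266,217),(182,268),(384,210),(392,270),(345,240)])):
    for u,v in l: print(n,u,v,P[v,u].round(3))
E
```

```text
top 277 237 [0.528 0.125 0.1  ]
top 348 240 [ 0.511 -0.091  0.126]
top 386 239 [ 0.511 -0.204  0.132]
top 424 240 [ 0.502 -0.314  0.156]
top 237 243 [0.524 0.262 0.004]
top 310 163 [0.756 0.019 0.106]
top 255 260 [0.467 0.203 0.014]
top 367 240 [ 0.518 -0.153  0.059]
top 367 225 [ 0.562 -0.153  0.082]
scene 351 203 [0.525 0.129 0.101]
scene 228 240 [ 0.498 -0.206  0.15 ]
scene 266 217 [ 0.488 -0.1    0.153]
scene 182 268 [ 0.509 -0.32   0.149]
scene 384 210 [0.522 0.261 0.011]
scene 392 270 [0.763 0.025 0.109]
scene 345 240 [0.539 0.099 0.003]
```

View pics/crop1.png

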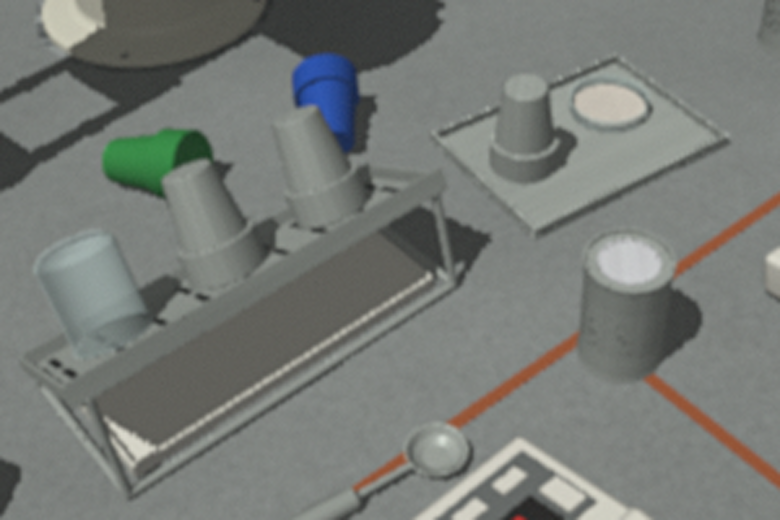

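View pics/crop2.png

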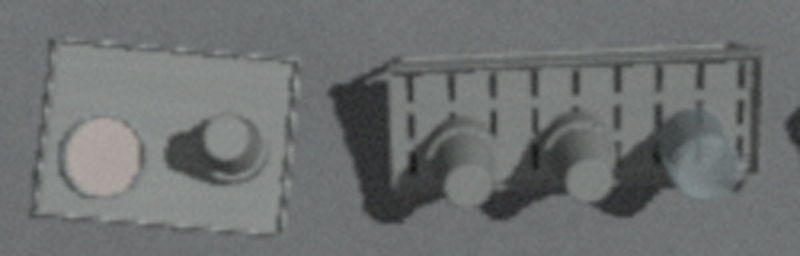

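The crops confirm the choice: two grey stepped cups on the left and middle places of the rack, clear beaker on the right, and the matching cup on the right half of the tray. Next I'll measure them precisely.

```bash
cat >> h.py <<'E'
def disc(P,g,d,r=.06,L=.004):
    """centroid of top face: points near g, within L of the face along d (robust)"""
    m=(np.linalg.norm(P-g,axis=-1)<r)&(P[...,2]>.03); Q=P[m]; s=Q@d
    near=np.linalg.norm((Q-g)-((Q-g)@d)[:,None]*d,axis=1)<.020
    s0=np.median(s[near&(s>np.percentile(s[near],60))]); k=np.abs(s-s0)<L
    q=Q[k]; u=np.array([d[2],0,-d[0]]); u/=np.linalg.norm(u); w=np.cross(d,u)
    a,b=q@u,q@w; c=((np.percentile(a,2)+np.percentile(a,98))/2,(np.percentile(b,2)+np.percentile(b,98))/2)
    return u*c[0]+w*c[1]+d*s0, len(q), np.ptp(np.percentile(a,[2,98])),np.ptp(np.percentile(b,[2,98])), q.mean(0)
E
python3 - <<'E'
from h import *
c=dict(np.load('scene0.npz')); t=dict(np.load('top0.npz'))
Pt=pts(t);Ps=pts(c)
# shelf plane & back edge from top view
m=(Pt[...,0]>.53)&(Pt[...,0]<.60)&(Pt[...,1]>-.37)&(Pt[...,1]<-.05)&(Pt[...,2]>.055)&(Pt[...,2]<.125)
Q=Pt[m]
for _ in range(6):
    A=np.c_[Q[:,:2],np.ones(len(Q))];p=np.linalg.lstsq(A,Q[:,2],rcond=None)[0];r=np.abs(A@p-Q[:,2]);Q=Q[r<max(.003,2*r.mean()*.7)]
n=np.array([-p[0],-p[1],1]);n/=np.linalg.norm(n);print('normal',n,np.degrees(np.arccos(n[2])),len(Q),p)
for nm,P in(('t',Pt),('s',Ps)):
    m=(P[...,2]>.112)&(P[...,2]<.128)&(P[...,0]>.56)&(P[...,0]<.66)&(P[...,1]>-.42)&(P[...,1]<0)
    q=P[m];f=np.polyfit(q[:,1],q[:,0],1);print(nm,'edge slope',f,len(q),q.mean(0),q[:,1].min(),q[:,1].max())
    z=np.array([0,0,1.]);print('stand',disc(P,np.array([.527,.127,.1]),z))
    yaw=np.arctan(-f[0]); s=np.sin(np.radians(28)); d=np.array([-s*np.cos(yaw),-s*np.sin(yaw),np.cos(np.radians(28))])
    print('d',d)
    for g in([.495,-.096,.148],[.499,-.206,.15]): print('cup',disc(P,np.array(g),d))
E
```

```text
normal [-0.46720736 -0.0128369   0.88405458] 27.864599162547595 959 [ 0.52848249  0.01452049 -0.20605113]
t edge slope [-0.02294816  0.58633839] 265 [ 0.59105869 -0.20569369  0.11916508] -0.384786115272953 -0.026021079097759157
stand (array([0.52631468, 0.12895481, 0.10263364]), 101, np.float64(0.03985935611504199), np.float64(0.03929280175217241), array([0.5262899 , 0.12936562, 0.10187299]))
d [-0.469348   -0.01077067  0.88294759]
cup (array([ 0.4721164 , -0.0948255 ,  0.14561979]), 128, np.float64(0.04184461275810153), np.float64(0.041385126804674655), array([ 0.47293964, -0.09508423,  0.14628956]))
cup (array([ 0.47489968, -0.20779068,  0.14565568]), 110, np.float64(0.04339487445566814), np.float64(0.041446577587385625), array([ 0.47531719, -0.20706136,  0.14698007]))
s edge slope [-0.02029646  0.58691176] 956 [ 0.59141043 -0.22164756  0.11749193] -0.3855659999285066 -0.02419100740993857
stand (array([0.52907039, 0.12865493, 0.10059077]), 154, np.float64(0.03964306079927271), np.float64(0.040032267773315824), array([0.52881177, 0.12828331, 0.09963381]))
d [-0.46937489 -0.00952665  0.88294759]
cup (array([ 0.48577566, -0.09869933,  0.14197717]), 76, np.float64(0.02644328710223043), np.float64(0.04231172773050018), array([ 0.4896435 , -0.10330953,  0.14407538]))
cup (array([ 0.48791498, -0.20995911,  0.14151011]), 86, np.float64(0.027132119436857838), np.float64(0.04356323231845588), array([ 0.49248597, -0.21362002,  0.14394059]))
```

```bash
cat >> h.py <<'E'
D=np.array([-.469,-.0103,.883]);D/=np.linalg.norm(D)
E=np.array([-.022,1,0]);E/=np.linalg.norm(E)
def frame(z,y):
    z=z/np.linalg.norm(z); y=y-z*(y@z); y/=np.linalg.norm(y); return np.stack([np.cross(y,z),y,z],1)
RT=frame(-D,-E)                       # tool square to the slope
RD=frame(np.array([0,0,-1.]),-E)      # tool down
def row(p,Rm):
    s=manip.read_state(); R0=R.from_rotvec(s['tool_rot']).as_matrix()
    print('row',(R0.T@(np.array(p)-s['ee_pos'])/.8).round(3),(R.from_matrix(R0.T@Rm).as_rotvec()/(np.pi/2)).round(3))
def st():
    s=manip.read_state(); print('t',round(s['clock'],2),s['ee_pos'].round(4),'w',s['width'].round(4),'ff',np.round(s['finger_force'],1),'F',s['ft_force'].round(1),'j',s['joints'].round(2)); return s
E
python3 - <<'E'
from h import *
st();C1=np.array([.473,-.0955,.1455])
row(C1+.206*D+[0,0,.02],RT)
E
```

```text
Traceback (most recent call last):
  File "h.py", line 28, in st
    s=manip.read_state(); print('t',round(s['clock'],2),s['ee_pos'].round(4),'w',s['width'].round(4),'ff',np.round(s['finger_force'],1),'F',s['ft_force'].round(1),'j',s['joints'].round(2)); return s
                                                                                 ^^^^^^^^^^^^^^^^
AttributeError: 'float' object has no attribute 'round'
```

```bash
sed -i "s/s\['width'\].round(4)/round(s['width'],4)/" h.py
python3 - <<'E'
from h import *
st();C1=np.array([.473,-.0955,.1455])
row(C1+.206*D+[0,0,.02],RT)
E
```

```text
t 0.1 [ 0.1478 -0.6071  0.4042] w 0.0908 ff 0.0 F [-0.  0.  0.] j [-1.43  0.49  1.35  0.    1.3  -0.1 ]
row [ 0.428 -0.551  0.072] [-0.034  0.31   0.135]
```

```bash
R="0.428 -0.551 0.072 -0.034 0.310 0.135 91"; python3 -m pendant '0.428 -0.551 0.072 -0.034 0.310 0.135 91;0.428 -0.551 0.072 -0.034 0.310 0.135 91;0.428 -0.551 0.072 -0.034 0.310 0.135 91;0.428 -0.551 0.072 -0.034 0.310 0.135 91;0.428 -0.551 0.072 -0.034 0.310 0.135 91;0.428 -0.551 0.072 -0.034 0.310 0.135 91;0.428 -0.551 0.072 -0.034 0.310 0.135 91;0.428 -0.551 0.072 -0.034 0.310 0.135 91'
python3 - <<'E'
from h import *
st();C1=np.array([.473,-.0955,.1455])
row(C1+.206*D+[0,0,.02],RT)
E
```

```text
clock: 1.1
ee_pos: [0.3495, -0.1573, 0.3538]
tool_rot: [-3.043, -0.033, -0.759]
ft_force: [1.3, -0.7, -0.2]
width: 0.0909
finger_force: 0.0
t 1.1 [ 0.3495 -0.1573  0.3538] w 0.0909 ff 0.0 F [ 1.3 -0.7 -0.2] j [-0.72  0.18  2.13  0.65  0.55  0.32]
row [ 0.027 -0.074  0.024] [ 0. -0.  0.]
```

```bash
python3 -m pendant '0.026 -0.072 0 0 0 0 91;0.026 -0.072 0 0 0 0 91;0.026 -0.072 0.000 0 0 0 91;0.026 -0.072 0 0 0 0 91'
python3 - <<'E'
from h import *
st();C1=np.array([.473,-.0955,.1455])
row(C1+.136*D,RT); row(C1+.206*D,RT)
c=cap('top');cv2.imwrite('pics/c3.png',cv2.resize(c['pixels'][180:340,280:480],None,fx=3,fy=3))
E
```

```text
clock: 1.6
ee_pos: [0.3663, -0.1023, 0.3636]
tool_rot: [-3.044, -0.032, -0.758]
ft_force: [0.8, -0.7, 0.5]
width: 0.0911
finger_force: 0.0
t 1.6 [ 0.3663 -0.1023  0.3636] w 0.0911 ff 0.0 F [ 0.8 -0.7  0.5] j [-0.54  0.15  2.13  0.55  0.5   0.58]
row [-0.01  -0.006  0.133] [ 0.001  0.    -0.001]
row [-0.01  -0.006  0.046] [ 0.001  0.    -0.001]
```

View pics/c3.png

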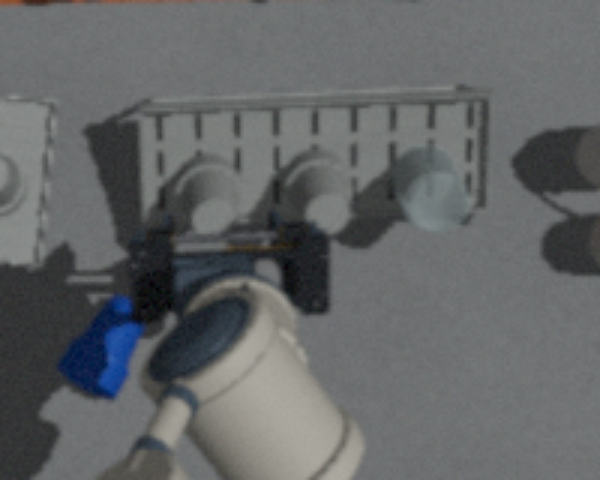

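The gripper is open behind the left cup (crop 215,205) and in line with its axis. The rest of the scene is unchanged. Going in.

```bash
python3 -m pendant '-0.010 -0.006 0.020 0 0 0 91;-0.010 -0.006 0.060 0 0 0 91;-0.010 -0.006 0.100 0 0 0 91;-0.010 -0.006 0.133 0 0 0 91;-0.010 -0.006 0.133 0 0 0 91;-0.010 -0.006 0.133 0 0 0 91'
python3 - <<'E'
from h import *
st();C1=np.array([.473,-.0955,.1455])
row(C1+.136*D,RT)
E
```

```text
clock: 2.4
ee_pos: [0.4087, -0.096, 0.2664]
tool_rot: [-3.044, -0.033, -0.758]
ft_force: [1.0, 0.1, 0.2]
width: 0.0911
finger_force: 0.0
t 2.4 [ 0.4087 -0.096   0.2664] w 0.0911 ff 0.0 F [1.  0.1 0.2] j [-0.46  0.43  2.18  1.16  0.24 -0.01]
row [0.    0.001 0.001] [ 0.  0. -0.]
```

```bash
python3 -m pendant '0 0 0 0 0 0 60;0 0 0 0 0 0 52;0 0 0 0 0 0 30;0 0 0 0 0 0 30;0 0 0 0 0 0 30;0 0 0 0 0 0 30'
python3 - <<'E'
from h import *
st()
E
```

```text
clock: 3.15
ee_pos: [0.4091, -0.0954, 0.2661]
tool_rot: [-3.044, -0.034, -0.759]
ft_force: [-3.4, -1.9, 6.8]
width: 0.0566
finger_force: 30.2
t 3.15 [ 0.4091 -0.0954  0.2661] w 0.0566 ff 30.2 F [-3.4 -1.9  6.8] j [-0.46  0.43  2.18  1.17  0.24 -0.02]
```

```bash
python3 -m pendant '0 0 -0.020 0 0 0 30;0 0 -0.050 0 0 0 30;0 0 -0.09 0 0 0 30;0 0 -0.12 0 0 0 30;0 0 -0.12 0 0 0 30'
python3 - <<'E'
from h import *
st()
for n in('top','scene'):
    c=cap(n); print(n,disc(pts(c),manip.read_state()['ee_pos']-.136*D,D))
cv2.imwrite('pics/c4.png',cv2.resize(c['pixels'][120:320,130:430],None,fx=2.6,fy=2.6))
# goal: above the standing cup
row([.53,.128,.44],RD)
E
```

```text
clock: 3.78
ee_pos: [0.3638, -0.0964, 0.3518]
tool_rot: [-3.044, -0.034, -0.762]
ft_force: [0.1, 0.9, 0.1]
width: 0.0568
finger_force: 29.7
t 3.77 [ 0.3638 -0.0964  0.3518] w 0.0568 ff 29.7 F [0.1 0.9 0.1] j [-0.53  0.17  2.16  0.59  0.45  0.53]
top (array([ 0.43283363, -0.10061957,  0.23879728]), 29, np.float64(0.017138848165395126), np.float64(0.050281436395863646), array([ 0.43386248, -0.09740341,  0.23821563]))
scene (array([ 0.42727093, -0.09624601,  0.23421031]), 155, np.float64(0.039082107953136436), np.float64(0.0819040717954525), array([ 0.43292359, -0.0979994 ,  0.23654358]))
row [ 0.241 -0.276  0.001] [ 0.    -0.311  0.   ]
```

View pics/c4.png

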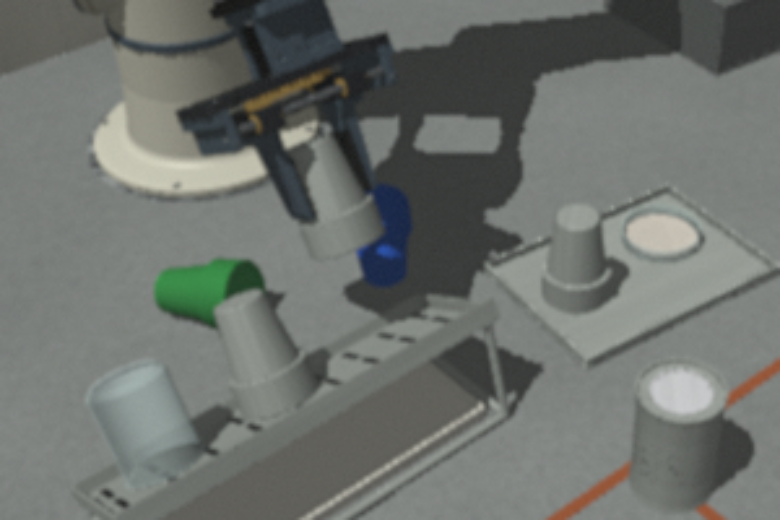

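The cup is held square in the fingers (crop 340,190). The rest is undisturbed. Carrying it over the tray.

```bash
python3 -m pendant '0.060 -0.069 0 0 -0.08 0 30;0.120 -0.138 0 0 -0.16 0 30;0.18 -0.207 0.001 0 -0.24 0 30;0.241 -0.276 0.001 0 -0.311 0 30;0.241 -0.276 0.001 0 -0.311 0 30;0.241 -0.276 0.001 0 -0.311 0 30;0.241 -0.276 0.001 0 -0.311 0 30'
python3 - <<'E'
from h import *
st(); row([.53,.128,.375],RD)
E
```

```text
clock: 4.75
ee_pos: [0.5319, 0.1314, 0.4395]
tool_rot: [-3.14, -0.042, -0.0]
ft_force: [0.6, 0.3, -0.9]
width: 0.0568
finger_force: 29.7
t 4.75 [0.5319 0.1314 0.4395] w 0.0568 ff 29.7 F [ 0.6  0.3 -0.9] j [0.13 0.35 1.49 0.   1.3  1.68]
row [-0.003  0.004  0.081] [-0.001 -0.     0.003]
```

```bash
cat >> h.py <<'E'
from scipy.optimize import least_squares
def circ(P,g,z0,z1,rad,lim=.06):
    """axis xy of a body of revolution, radius rad(z), from surface points in a height band"""
    m=(np.hypot(P[...,0]-g[0],P[...,1]-g[1])<lim)&(P[...,2]>z0)&(P[...,2]<z1); q=P[m]
    r=least_squares(lambda c:np.hypot(q[:,0]-c[0],q[:,1]-c[1])-rad,g[:2],loss='soft_l1',f_scale=.001)
    return r.x.round(4),len(q),np.abs(r.fun).mean().round(4)
E
python3 -m pendant '-0.003 0.004 0.030 0 0 0.003 30;-0.003 0.004 0.060 0 0 0.003 30;-0.003 0.004 0.081 0 0 0.003 30;-0.003 0.004 0.081 0 0 0.003 30;-0.003 0.004 0.081 0 0 0.003 30'
python3 - <<'E'
from h import *
s=st(); c=cap('scene');P=pts(c);t=pts(cap('top'))
h=s['ee_pos'][2]-.232
g=np.array([.53,.128])
print('held lo',circ(P,g,h+.006,h+.016,.035),'hi',circ(P,g,h+.018,h+.028,.035))
print('stand',circ(P,g,.01,.03,.035),[circ(P,g,z-.004,z+.004,.030-(z-.036)*8/63) for z in(.05,.065,.08)])
# vertical extents in the image: held rim
m=(np.hypot(P[...,0]-.53,P[...,1]-.128)<.045); z=P[m][:,2]; print(np.histogram(z,bins=np.arange(0,.3,.01)))
cv2.imwrite('pics/c5.png',cv2.resize(c['pixels'][60:280,260:480],None,fx=2.7,fy=2.7,interpolation=cv2.INTER_CUBIC))
E
```

```text
clock: 5.38
ee_pos: [0.5276, 0.1248, 0.3755]
tool_rot: [3.141, 0.028, -0.001]
ft_force: [-0.5, -0.2, 0.4]
width: 0.0562
finger_force: 29.7
t 5.38 [0.5276 0.1248 0.3755] w 0.0562 ff 29.7 F [-0.5 -0.2  0.4] j [0.12 0.41 1.59 0.   1.14 1.68]
held lo (array([0.5233, 0.1247]), 96, np.float64(0.0008)) hi (array([0.5234, 0.125 ]), 90, np.float64(0.001))
stand (array([0.5258, 0.13  ]), 185, np.float64(0.0037)) [(array([0.5261, 0.1304]), 60, np.float64(0.0014)), (array([0.5261, 0.1307]), 57, np.float64(0.0014)), (array([0.5258, 0.131 ]), 60, np.float64(0.001))]
(array([220,  79,  85, 132,  76,  78,  75,  69,  67, 131,  67,   0,   0,
         0,  21,  99,  94, 126,  96, 126, 117, 121, 119, 105, 121,  37,
        25,  70, 103]), array([0.  , 0.01, 0.02, 0.03, 0.04, 0.05, 0.06, 0.07, 0.08, 0.09, 0.1 ,
       0.11, 0.12, 0.13, 0.14, 0.15, 0.16, 0.17, 0.18, 0.19, 0.2 , 0.21,
       0.22, 0.23, 0.24, 0.25, 0.26, 0.27, 0.28, 0.29]))
```

View pics/c5.png

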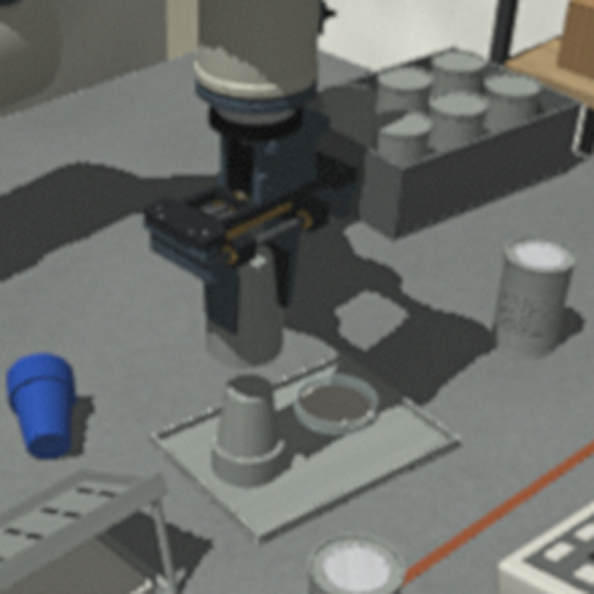

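The cup hangs upright in the hand (crop 245,315), just above the standing cup (crop 248,430) and about 6 mm short in y.

```bash
python3 - <<'E'
from h import *
row([.5302,.1308,.3755],RD); row([.5302,.1308,.29],RD)
E
```

```text
row [ 0.003 -0.007  0.001] [ 0.    -0.    -0.003]
row [ 0.003 -0.007  0.108] [ 0.    -0.    -0.003]
```

```bash
python3 -m pendant '0.003 -0.007 0 0 0 0 30;0.003 -0.007 0 0 0 0 30;0.003 -0.007 0 0 0 0 30;0.003 -0.007 0 0 0 0 30'
python3 - <<'E'
from h import *
s=st(); P=pts(cap('scene'))
h=.146;g=np.array([.53,.128])
print('held',circ(P,g,h+.006,h+.028,.035),circ(P,g,h+.041,h+.049,.030-.012*8/63),'stand',[circ(P,g,z-.004,z+.004,.030-(z-.036)*8/63) for z in(.05,.065,.08)])
row([.5302,.1308,.3],RD)
E
```

```text
clock: 5.98
ee_pos: [0.5297, 0.1305, 0.3757]
tool_rot: [3.141, 0.028, -0.0]
ft_force: [-0.4, -0.6, -0.8]
width: 0.0568
finger_force: 29.7
t 5.97 [0.5297 0.1305 0.3757] w 0.0568 ff 29.7 F [-0.4 -0.6 -0.8] j [ 0.13  0.41  1.58 -0.    1.15  1.69]
held (array([0.5256, 0.1304]), 217, np.float64(0.0011)) (array([0.5263, 0.1257]), 92, np.float64(0.0047)) stand [(array([0.5261, 0.1301]), 63, np.float64(0.0012)), (array([0.5264, 0.1303]), 64, np.float64(0.0012)), (array([0.5263, 0.13  ]), 54, np.float64(0.001))]
row [ 0.001 -0.     0.095] [ 0.     0.    -0.003]
```

Aligned to within 1 mm. Descending.

```bash
python3 -m pendant '0.001 0 0.020 0 0 0 30;0.001 0 0.045 0 0 0 30;0.001 0 0.070 0 0 0 30;0.001 0 0.095 0 0 0 30;0.001 0 0.110 0 0 0 30;0.001 0 0.118 0 0 0 30;0.001 0 0.122 0 0 0 30;0.001 0 0.122 0 0 0 30'
```

```text
clock: 7.02
ee_pos: [0.5307, 0.1305, 0.2782]
tool_rot: [3.141, 0.027, 0.0]
ft_force: [0.4, 0.4, -1.4]
width: 0.0568
finger_force: 29.7
```

```bash
python3 -m pendant '0 0 0.003 0 0 0 30;0 0 0.006 0 0 0 30;0 0 0.008 0 0 0 30;0 0 0.010 0 0 0 30;0 0 0.010 0 0 0 30'
```

```text
clock: 7.65
ee_pos: [0.5305, 0.1305, 0.2699]
tool_rot: [3.141, 0.027, -0.001]
ft_force: [-0.5, -0.9, -1.6]
width: 0.0565
finger_force: 29.7
```

```bash
python3 -m pendant '0 0 0.001 0 0 0 30;0 0 0.002 0 0 0 30;0 0 0.002 0 0 0 30'
```

```text
clock: 8.02
ee_pos: [0.5306, 0.1305, 0.2684]
tool_rot: [3.141, 0.027, -0.0]
ft_force: [0.1, 0.0, -0.8]
width: 0.0568
finger_force: 29.7
```

```bash
python3 -m pendant '0 0 0.001 0 0 0 30;0 0 0.002 0 0 0 30;0 0 0.002 0 0 0 30'; python3 -m pendant '0 0 0.001 0 0 0 30;0 0 0.002 0 0 0 30;0 0 0.002 0 0 0 30'
```

```text
clock: 8.4
ee_pos: [0.5306, 0.1305, 0.2667]
tool_rot: [3.141, 0.027, -0.0]
ft_force: [-0.4, 0.1, -1.0]
width: 0.0563
finger_force: 29.7
clock: 8.78
ee_pos: [0.5306, 0.1305, 0.2652]
tool_rot: [3.141, 0.027, -0.0]
ft_force: [0.3, 0.0, -0.3]
width: 0.0567
finger_force: 29.7
```

```bash
python3 -m pendant '0 0 0.001 0 0 0 30;0 0 0.002 0 0 0 30;0 0 0.002 0 0 0 30'; python3 -m pendant '0 0 0.001 0 0 0 30;0 0 0.001 0 0 0 30'; python3 - <<'E'
from h import *
s=st(); c=cap('scene');P=pts(c);z=s['ee_pos'][2]
m=(np.hypot(P[...,0]-.527,P[...,1]-.13)<.04); print(np.histogram(P[m][:,2],bins=np.arange(0.02,.15,.004))[0])
cv2.imwrite('pics/c6.png',cv2.resize(c['pixels'][140:260,290:410],None,fx=5,fy=5,interpolation=cv2.INTER_CUBIC))
E
```

```text
clock: 9.15
ee_pos: [0.5306, 0.1305, 0.2649]
tool_rot: [3.141, 0.028, 0.002]
ft_force: [-5.6, -0.4, 27.2]
width: 0.0566
finger_force: 31.5
clock: 9.4
ee_pos: [0.5306, 0.1305, 0.2648]
tool_rot: [3.141, 0.028, 0.002]
ft_force: [-9.0, -1.1, 40.2]
width: 0.0565
finger_force: 32.4
t 9.4 [0.5306 0.1305 0.2648] w 0.0565 ff 32.4 F [-9.  -1.1 40.2] j [ 0.13  0.56  1.69 -0.    0.89  1.69]
[26 34 33 27 30 32 35 31 35 32 35 42 59 30 29 32 39 34 25 36 36 37 19 32
 27 27 26 44 34 10  9  8]
```

View pics/c6.png

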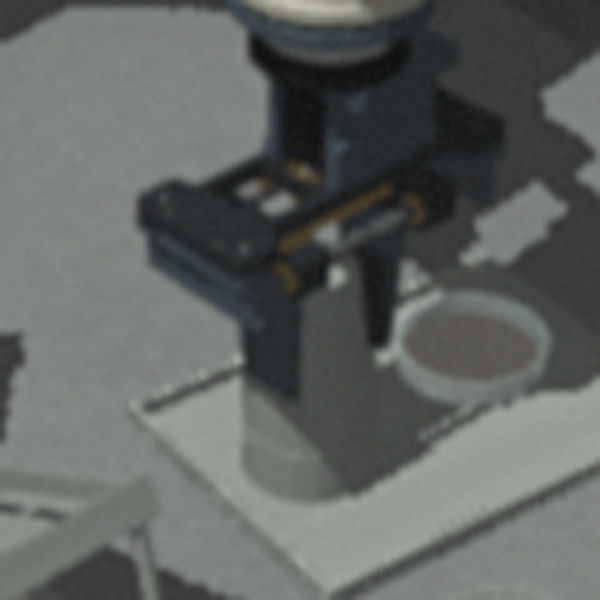

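In the picture the two collars meet at a seam (285,455), so the cup is fully home. I'll ease off the push and release.

```bash
python3 -m pendant '0 0 -0.001 0 0 0 30;0 0 -0.002 0 0 0 30;0 0 -0.002 0 0 0 30'; python3 -m pendant '0 0 0 0 0 0 64;0 0 0 0 0 0 80;0 0 0 0 0 0 91;0 0 0 0 0 0 91;0 0 -0.05 0 0 0 91;0 0 -0.1 0 0 0 91;0 0 -0.16 0 0 0 91;0 0 -0.16 0 0 0 91'
python3 - <<'E'
from h import *
st(); C2=np.array([.4758,-.2082,.1455])
row(C2+.206*D+[0,0,.03],RT)
P=pts(cap('scene')); print('stack',disc(P,np.array([.528,.129,.132]),np.array([0,0,1.])),[circ(P,[.528,.129],z-.004,z+.004,.030-(z-.069)*8/63) for z in(.083,.1,.115)],'low',circ(P,[.528,.129],.015,.033,.035,.042),'up',circ(P,[.528,.129],.04,.066,.035))
E
```

```text
clock: 9.82
ee_pos: [0.5306, 0.1305, 0.265]
tool_rot: [3.141, 0.027, 0.001]
ft_force: [-3.2, 0.4, 12.5]
width: 0.0564
finger_force: 30.6
clock: 10.82
ee_pos: [0.5313, 0.1307, 0.3957]
tool_rot: [-3.141, -0.028, -0.009]
ft_force: [0.6, -0.2, -1.0]
width: 0.0909
finger_force: 0.0
t 10.82 [0.5313 0.1307 0.3957] w 0.0909 ff 0.0 F [ 0.6 -0.2 -1. ] j [ 0.13  0.39  1.55 -0.    1.19  1.69]
row [-0.198  0.423  0.047] [ 0.001  0.307 -0.003]
stack (array([0.52736371, 0.12814638, 0.13376061]), 153, np.float64(0.04127454970923816), np.float64(0.038531752430450456), array([0.5285489 , 0.12858873, 0.13265649])) [(array([0.5261, 0.1306]), 58, np.float64(0.001)), (array([0.5267, 0.1302]), 62, np.float64(0.0011)), (array([0.5267, 0.13  ]), 63, np.float64(0.0013))] low (array([0.5261, 0.1306]), 140, np.float64(0.0011)) up (array([0.5264, 0.1306]), 203, np.float64(0.001))
```

```bash
python3 -m pendant '-0.050 0.106 0 0 0.08 0 91;-0.1 0.212 0 0 0.16 0 91;-0.15 0.317 0.01 0 0.24 0 91;-0.198 0.423 0.020 0.001 0.307 -0.003 91;-0.198 0.423 0.030 0.001 0.307 -0.003 91;-0.198 0.423 0.047 0.001 0.307 -0.003 91;-0.198 0.423 0.047 0.001 0.307 -0.003 91;-0.198 0.423 0.047 0.001 0.307 -0.003 91'
python3 - <<'E'
from h import *
st(); C2=np.array([.4758,-.2082,.1455])
row(C2+.136*D,RT)
t=pts(cap('top'));print(disc(t,C2,D,r=.05))
E
```

```text
clock: 11.88
ee_pos: [0.3771, -0.2119, 0.3536]
tool_rot: [-3.046, -0.028, -0.745]
ft_force: [0.5, 0.3, 0.0]
width: 0.0908
finger_force: 0.0
t 11.88 [ 0.3771 -0.2119  0.3536] w 0.0908 ff 0.0 F [0.5 0.3 0. ] j [-0.78  0.25  2.02  0.61  0.61  0.31]
row [-0.012 -0.002  0.118] [ 0.     0.005 -0.002]
(array([ 0.47314309, -0.20760098,  0.15167896]), 80, np.float64(0.04139594696861737), np.float64(0.03976235538067674), array([ 0.47568345, -0.20731514,  0.15208374]))
```

```bash
python3 -m pendant '-0.012 -0.002 0.010 0 0.005 -0.002 91;-0.012 -0.002 0.025 0 0.005 -0.002 91;-0.012 -0.002 0.050 0 0.005 -0.002 91;-0.012 -0.002 0.085 0 0.005 -0.002 91;-0.012 -0.002 0.118 0 0.005 -0.002 91;-0.012 -0.002 0.118 0 0.005 -0.002 91;-0.012 -0.002 0.118 0 0.005 -0.002 91'
python3 - <<'E'
from h import *
st(); C2=np.array([.4758,-.2082,.1455])
row(C2+.136*D,RT)
E
```

```text
clock: 12.8
ee_pos: [0.4134, -0.2078, 0.2672]
tool_rot: [-3.043, -0.04, -0.76]
ft_force: [-0.4, 0.8, 0.3]
width: 0.0911
finger_force: 0.0
t 12.8 [ 0.4134 -0.2078  0.2672] w 0.0911 ff 0.0 F [-0.4  0.8  0.3] j [-0.71  0.46  2.06  0.94  0.4  -0.  ]
row [-0.003  0.002  0.001] [-0.001 -0.001  0.003]
```

```bash
python3 -m pendant '-0.003 0.002 0.001 0 0 0 70;-0.003 0.002 0.001 0 0 0 52;-0.003 0.002 0.001 0 0 0 30;-0.003 0.002 0.001 0 0 0 30;-0.003 0.002 0.001 0 0 0 30;-0.003 0.002 0.001 0 0 0 30'; python3 -m pendant '0 0 -0.020 0 0 0 30;0 0 -0.050 0 0 0 30;0 0 -0.09 0 0 0 30;0 0 -0.12 0 0 0 30;0 0 -0.12 0 0 0 30'
python3 - <<'E'
from h import *
st(); row([.5306,.1305,.44],RD)
c=cap('scene');cv2.imwrite('pics/c7.png',cv2.resize(c['pixels'][120:320,130:430],None,fx=2.6,fy=2.6))
E
```

```text
clock: 13.55
ee_pos: [0.4116, -0.2099, 0.2652]
tool_rot: [-3.043, -0.039, -0.761]
ft_force: [-3.0, -0.9, 6.3]
width: 0.0571
finger_force: 30.2
clock: 14.18
ee_pos: [0.3662, -0.2109, 0.3508]
tool_rot: [-3.044, -0.039, -0.764]
ft_force: [-0.1, -0.2, -2.7]
width: 0.0566
finger_force: 29.7
t 14.18 [ 0.3662 -0.2109  0.3508] w 0.0566 ff 29.7 F [-0.1 -0.2 -2.7] j [-0.8   0.24  2.05  0.65  0.6   0.25]
row [ 0.244 -0.421  0.002] [ 0.002 -0.313  0.002]
```

View pics/c7.png

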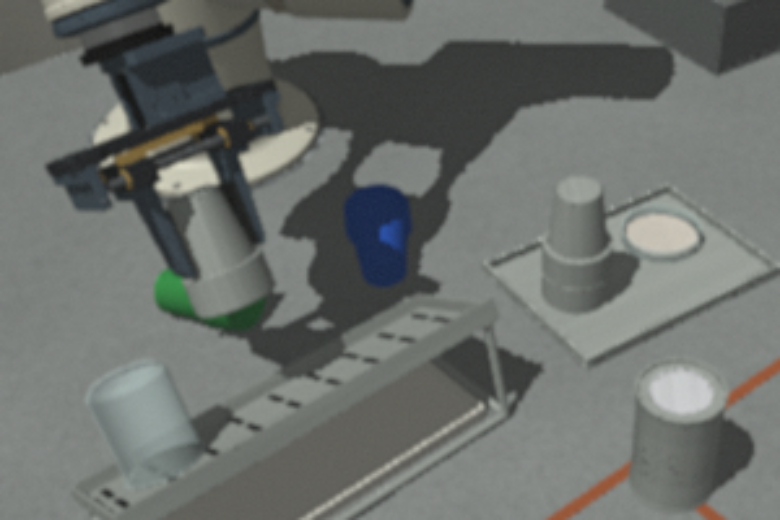

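The second cup is held square (crop 230,250). The two-cup stack stands straight (575,245), and the beaker hasn't moved.

```bash
python3 -m pendant '0.061 -0.080 -0.020 0 -0.08 0 30;0.122 -0.17 -0.02 0 -0.16 0 30;0.183 -0.25 -0.01 0 -0.24 0 30;0.244 -0.33 0.002 0.002 -0.313 0.002 30;0.244 -0.39 0.002 0.002 -0.313 0.002 30;0.244 -0.421 0.002 0.002 -0.313 0.002 30;0.244 -0.421 0.002 0.002 -0.313 0.002 30;0.244 -0.421 0.002 0.002 -0.313 0.002 30'; python3 -m pendant '0 0 0.02 0 0 0 30;0 0 0.045 0 0 0 30;0 0 0.045 0 0 0 30;0 0 0.045 0 0 0 30'
python3 - <<'E'
from h import *
s=st(); P=pts(cap('scene'))
h=s['ee_pos'][2]-.229;g=s['ee_pos'][:2]-[.003,0]
print('held',circ(P,g,h+.006,h+.016,.035),circ(P,g,h+.018,h+.028,.035),'stack',[circ(P,[.527,.13],z-.004,z+.004,.030-(z-.069)*8/63) for z in(.083,.1,.115)])
row([.5306,.1305,.405],RD)
E
```

```text
clock: 15.22
ee_pos: [0.5319, 0.134, 0.4386]
tool_rot: [-3.138, -0.042, 0.004]
ft_force: [0.1, 0.4, -1.4]
width: 0.0571
finger_force: 29.7
clock: 15.72
ee_pos: [0.5311, 0.1303, 0.4037]
tool_rot: [-3.139, -0.036, 0.004]
ft_force: [-0.4, 0.1, -0.5]
width: 0.0569
finger_force: 29.7
t 15.72 [0.5311 0.1303 0.4037] w 0.0569 ff 29.7 F [-0.4  0.1 -0.5] j [0.13 0.39 1.54 0.   1.22 1.68]
held (array([0.5276, 0.1304]), 103, np.float64(0.001)) (array([0.5278, 0.1308]), 99, np.float64(0.0009)) stack [(array([0.5264, 0.1306]), 60, np.float64(0.0009)), (array([0.5268, 0.13  ]), 59, np.float64(0.0011)), (array([0.5267, 0.13  ]), 56, np.float64(0.0012))]
row [-0.001 -0.    -0.001] [-0.002  0.001  0.001]
```

```bash
python3 -m pendant '-0.001 0 0.020 -0.002 0.001 0 30;-0.001 0 0.045 -0.002 0.001 0 30;-0.001 0 0.070 -0.002 0.001 0 30;-0.001 0 0.095 -0.002 0.001 0 30;-0.001 0 0.110 -0.002 0.001 0 30;-0.001 0 0.118 -0.002 0.001 0 30;-0.001 0 0.122 -0.002 0.001 0 30;-0.001 0 0.122 -0.002 0.001 0 30'; python3 -m pendant '0 0 0.002 0 0 0 30;0 0 0.004 0 0 0 30;0 0 0.004 0 0 0 30'
```

```text
clock: 16.77
ee_pos: [0.53, 0.1306, 0.3064]
tool_rot: [3.141, 0.036, 0.0]
ft_force: [0.2, -0.5, -1.0]
width: 0.0569
finger_force: 29.7
clock: 17.15
ee_pos: [0.5298, 0.1306, 0.3029]
tool_rot: [3.14, 0.036, -0.0]
ft_force: [-0.2, -0.3, -1.4]
width: 0.0572
finger_force: 29.7
```

```bash
python3 -m pendant '0 0 0.001 0 0 0 30;0 0 0.002 0 0 0 30;0 0 0.003 0 0 0 30;0 0 0.003 0 0 0 30'; python3 -m pendant '0 0 0.001 0 0 0 30;0 0 0.002 0 0 0 30;0 0 0.002 0 0 0 30'
```

```text
clock: 17.65
ee_pos: [0.5299, 0.1306, 0.3004]
tool_rot: [3.14, 0.036, -0.001]
ft_force: [-0.0, -0.2, -1.1]
width: 0.0568
finger_force: 29.7
clock: 18.02
ee_pos: [0.5299, 0.1306, 0.2988]
tool_rot: [3.14, 0.036, -0.0]
ft_force: [-0.2, -0.2, -2.0]
width: 0.0565
finger_force: 29.7
```

```bash
python3 -m pendant '0 0 0.001 0 0 0 30;0 0 0.001 0 0 0 30'
```

```text
clock: 18.27
ee_pos: [0.5299, 0.1306, 0.298]
tool_rot: [3.14, 0.036, -0.0]
ft_force: [-0.1, -0.9, -1.9]
width: 0.057
finger_force: 29.7
```

```bash
python3 -m pendant '0 0 0.001 0 0 0 30;0 0 0.001 0 0 0 30'; python3 -m pendant '0 0 0.001 0 0 0 30;0 0 0.001 0 0 0 30'
```

```text
clock: 18.52
ee_pos: [0.5299, 0.1306, 0.2974]
tool_rot: [3.141, 0.036, -0.0]
ft_force: [0.4, 0.1, 1.1]
width: 0.0571
finger_force: 29.8
clock: 18.77
ee_pos: [0.53, 0.1306, 0.2972]
tool_rot: [3.141, 0.036, 0.001]
ft_force: [-2.9, -0.4, 14.7]
width: 0.0566
finger_force: 30.6
```

Contact came at the expected height, about 33 mm above the first cup's. Releasing and retreating.

```bash
python3 -m pendant '0 0 0 0 0 0 60;0 0 0 0 0 0 75;0 0 0 0 0 0 91;0 0 0 0 0 0 91;0 0 -0.05 0 0 0 91;0 0 -0.1 0 0 0 91;0 0 -0.18 0 0 0 91;0 0 -0.18 0 0 0 91'
python3 - <<'E'
from h import *
st(); c=cap('scene');P=pts(c);g=[.527,.13]
print(disc(P,np.array([.528,.129,.166]),np.array([0,0,1.])),[circ(P,g,z-.004,z+.004,.030-(z-.102)*8/63) for z in(.117,.133,.148)],[circ(P,g,a,b,.035,.042) for a,b in((.015,.033),(.04,.066),(.073,.099))])
a=c['pixels']; cv2.imwrite('pics/c8.png',np.hstack([cv2.resize(a[130:330,130:430],(450,300)),cv2.resize(a[150:250,300:400],(300,300))]))
E
```

```text
clock: 19.77
ee_pos: [0.5306, 0.1308, 0.4449]
tool_rot: [-3.141, -0.036, -0.012]
ft_force: [0.6, -0.5, -0.5]
width: 0.0908
finger_force: 0.0
t 19.77 [0.5306 0.1308 0.4449] w 0.0908 ff 0.0 F [ 0.6 -0.5 -0.5] j [ 0.13  0.34  1.49 -0.    1.31  1.68]
(array([0.52916167, 0.1276156 , 0.16678047]), 155, np.float64(0.03896025599629793), np.float64(0.04076750614329695), array([0.52896226, 0.12805986, 0.16567334])) [(array([0.5264, 0.1298]), 67, np.float64(0.0013)), (array([0.5266, 0.1301]), 67, np.float64(0.0013)), (array([0.527 , 0.1302]), 56, np.float64(0.0011))] [(array([0.526 , 0.1305]), 138, np.float64(0.0012)), (array([0.5266, 0.1307]), 212, np.float64(0.001)), (array([0.5267, 0.1306]), 228, np.float64(0.0011))]
```

View pics/c8.png

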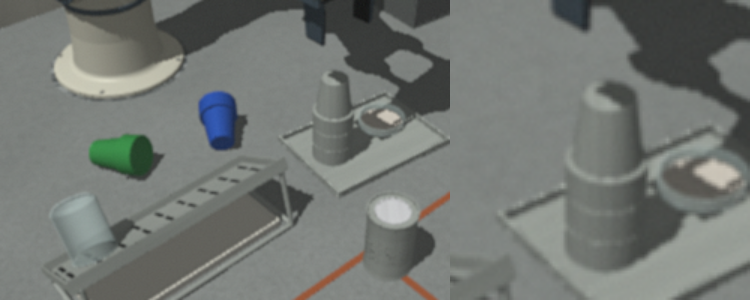

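The picture shows a straight three-cup stack with tight seams (right panel 605,175). The top is at 0.166 m, which is 66 mm above the single cup, so both cups are home. Everything else looks in place.

```bash
python3 -c "
from rig import manip
print(manip.hand_in())"
```

```text
the job is handed in; nothing more can be done
None
```

Both rack cups are now nested, fully home, over the cup on the tray in one straight three-cup stack; nothing else was moved, and I handed the job in at about 20 s of the 64 s allowed.

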